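# Hold the tablet stand's spring jaw open on the right size line

### The job

One of the two tablets, the small or the large, lies ready on the light grey felt desk pad. Pull the spring-loaded jaw of the tablet stand out until the foot of its inner face stands on the engraved size line for that tablet (the first line, nearer the fixed jaw, is for the small one, the second for the large), never letting the jaw snap back, and finish with the gripper's fingers still holding it steady on that line so that I can set the tablet in. Leave the tablets and the other things on the console where they are.

Things in the scene. Friction and masses are not known exactly. Their poses are not given: they have to be found in the camera images.
- stand: Fixed tablet stand. Origin: middle of the underside of its 150 x 170 x 10 mm base; z up. A column carries a rail (275 mm long along y, 44 wide, 14 thick); its top face, 105 mm up at the middle, is tilted 0.35 rad about y to face up and +x. On it at the -y end the fixed jaw (inner face at y = -125 mm); the black spring jaw slides on the rail to +y. Two dark lines cross the rail.
- jaw (a joint): Travel of the spring jaw along the stand's +y, in m: 0 = shut against its inner stop (110 mm between the jaws), 0.100 = outer stop. A spring always pulls it shut: about 6 N at 0, 9 N at the first line (0.035), 12 N at the second line (0.078); let go, it snaps back.
- jaw_tab (a point): Grip point, middle of the spring jaw's upright pull tab: 36 mm wide across the rail, 12 mm thick along the slide (stand's y), to be pinched along y from above. The tab stands square to the tilted rail face, 19 to 60 mm above it, this point 44 mm. Under it a lip juts 5 mm towards the fixed jaw (13 to 19 mm up) and a foot 26 mm long, 7 high rides the rail. Moves with the jaw.
- jaw_face (a point): Foot of the spring jaw's inner face (the face that looks to the fixed jaw), at the middle of the rail's width on the rail's top face; this is what is set on a line. Moves with the jaw.
- line_small (a point): Middle of the first engraved line, for the small tablet, on the rail's top face (145 mm from the fixed jaw's inner face); jaw travel 0.035 puts the jaw's inner face on it.
- line_large (a point): Middle of the second engraved line, for the large tablet, on the rail's top face (188 mm from the fixed jaw's inner face); jaw travel 0.078 puts the jaw's inner face on it.
- pad: Light grey felt desk pad lying flat on the console, 310 x 240 x 3 mm, fixed; origin at the middle of its underside. One tablet lies on it, roughly at its middle.
- tablet_small: Small tablet, 195 x 135 x 7 mm, dark screen up, lying flat, loose; origin at the middle of its underside, long side along its x. Lies on the pad or on the magazine.
- tablet_large: Large tablet, 248 x 178 x 7 mm, dark screen up, lying flat, loose; origin at the middle of its underside, long side along its x. Lies on whichever of pad and magazine the small one does not.
- magazine: Magazine lying flat at the other side of the stand, 280 x 215 x 3 mm, fixed; origin at the middle of its underside. The other tablet lies on it.
- candlestick: Dark metal candlestick without candle, 72 mm foot, 110 mm high, standing loose beyond the stand; origin at the middle of its foot. Bystander.
- votive: Brown-copper votive cup, 76 mm wide, 60 mm high, loose, beyond the stand; origin at the middle of its underside. Bystander.
- remote: Grey remote control, 150 x 40 x 16 mm, lying loose; origin at the middle of its underside, long side along its x. Bystander.

How it is judged:
By the outcome, as a careful person would: the job done as asked, in the order asked, and still so for the second after the job is handed in, while the arm keeps its last pose, push and grip.
It also fails if it takes over 35 s, if anything falls off the work surface, if the arm or the gripper's body presses on something with over 40 N, if the wrist force passes 120 N, or if a joint passes its speed limit or range.

### The arm

A 6-joint arm with a two-finger parallel gripper is mounted at the origin on the work surface. World frame = base frame: x ahead of the robot, y to its left, z up, the work surface at z = 0. Lengths are in m, angles in rad, forces in N, time in s.
With the tool pointing down it reaches from about 0.35 to 0.975 m from the base axis. Payload 4.9 kg.
Tool frame: the origin (TCP) lies on the centre line of the jaws, within the pads' length; the fingertips stand 8 mm ahead of it and the grasp point (between the pads) lies 11 mm behind it; z points along the fingers, y is the direction in which the jaws open and shut (so a half turn about z gives the same grasp; the last joint's range is limited). The gripper opens to 85 mm and grips with 20 to 120 N. Pads are 22 mm wide; open, the fingers measure 114 mm over their backs; the gripper's body (76 mm by 85 mm) begins 54 mm behind the grasp point. The pads swing forward as they close: fully open they stand 13 mm farther back than shut.
Start: joints at [1.226, 0.053, 1.613, -0, 1.476, -0.119], TCP at [0.14, 0.609, 0.239] pointing down, gripper open.
Joint ranges: [-3.01, 3.01], [-1.01, 2.22], [0.06, 2.58], [-1.02, 4.17], [0.09, 2.62], [-3.14, 3.14]. Speed limits (rad/s): [2.57, 2.57, 3.14, 3.14, 3.14, 3.14].

### API

Orientations are given as a rotation vector (axis times angle).
In Python, from station import get_obs, get_image, calibration, finish_job gives the robot as it stands. The module is installed in compiled form; this text tells all that it offers.
- The arm moves only by the shell command python3 -m jog 'ROWS' [FORCE]. ROWS is JSON, a list of rows, each a list of 7 numbers: the shift along the tool's x, y, z in cm, then the turn, a rotation vector about the tool's x, y, z in rad, then the closure in counts, from 0 (fully open) to 255 (shut). In form: [[dx, dy, dz, ax, ay, az, jaw], ...]. A call has 1 to 8 rows; each row is the pose to reach, as a shift and turn from the pose measured when the call began, along the tool's axes at that moment; what a row does not reach only later rows make up. A row lasts 1/12 s, in which the tool goes at most 41.7 mm and 7.16 degrees, less where a joint would pass 70% of its speed; a pose out of reach is approached as far as the arm can. A call with a gripper value outside its range is refused whole. The fingers move at their own pace and stop on an object; FORCE is the grip in N (left out, the last holds). Time passes only in rows, so rows that repeat a pose let the fingers close. It gives the time, the measured TCP pose, the force and the opening at its end, in the units of the state.
- get_obs(): the state, without advancing time (a new reading comes with each control period).
- get_image(name): name is "scene" or "top"; returns the picture (384x512x3 uint8, red, green, blue); there is no depth.
- calibration(name): a dict with "vfov" (degrees; the focal length in pixels is half the picture's height over the tangent of half this angle, whatever the lens; pixels are square), "cx", "cy" (the principal point, pixels), "R" (3x3) and "t" (3): a world point X has camera coordinates R X + t. Camera axes: x right, y down, z forward; pixel columns grow to the right and rows downward; lengths in m; the calibration is good to about 2 mm. A picture is of the moment at which its call begins. calibration takes no time and is no camera call.
- finish_job(): hands the job in, once; it reports no verdict.
The state is a dict: "t": time; "q": joint angles; "dq": joint speeds; "effort": joint torques, N m; "tool_pos": TCP position; "tool_rot": TCP orientation; "contact_force": force on the tool from outside, world axes, zero at the start; "wrist_torque": the same for the moment, N m; "opening": finger opening in m.
Only numpy, scipy, OpenCV 4.12 (cv2) and the standard library are available. Lean on these libraries where they do the work, as an engineer would, in place of code of your own. Each camera call takes 0.05 s, during which the arm holds its last target. There are 200 camera calls.

## Working session

There is one attempt and no reset: what is moved stays moved. The work goes in short steps, Python scripts to look and compute and a shell command to move; the robot and the scene stay as the last step left them, time stands still between calls to the robot, and variables do not carry over. Pictures are saved under pics/ and viewed, about 8 in all and at most 12, crops included, and the job is handed in when it is done.

```bash
mkdir -p pics
python3 - <<'E'
from station import *
import cv2
for n in("scene","top"):
    im=get_image(n); cv2.imwrite(f"pics/{n}0.png",im[:,:,::-1]); c=calibration(n); print(n,c)
a=cv2.imread("pics/scene0.png");b=cv2.imread("pics/top0.png")
o=get_obs();print(o)
E
```

```text
scene {'vfov': 57.20430598166776, 'cx': 258.4150428079175, 'cy': 195.71026018572098, 'R': array([[ 0.83778796,  0.54588793, -0.0108488 ],
       [ 0.45110937, -0.70324933, -0.54949132],
       [-0.30759009,  0.45546322, -0.83542898]]), 't': array([-0.4623176 , -0.17442671,  1.40761973])}
top {'vfov': 47.70525624555808, 'cx': 257.12482382468704, 'cy': 188.9473518464543, 'R': array([[ 0.02649509, -0.99963395,  0.00547414],
       [-0.99576859, -0.02687388, -0.08787895],
       [ 0.08799389, -0.00312262, -0.99611612]]), 't': array([0.01045044, 0.55705655, 1.50291462])}
{'t': 0.1, 'q': array([ 1.22598589e+00,  5.32754173e-02,  1.61417509e+00,  8.06063378e-06,
        1.47600444e+00, -1.19034307e-01]), 'dq': array([-1.47197173e-03, -1.75251616e-03, -3.63440214e-03, -8.01294304e-06,
        1.75276475e-03,  1.36296146e-03]), 'effort': array([ 5.32454635e-05, -3.94903886e+01, -3.71364176e+01, -1.24622406e-04,
        3.95283263e-03, -5.74138539e-06]), 'tool_pos': array([0.13974289, 0.60860537, 0.23818452]), 'tool_rot': array([-3.53847491e-01, -3.12116163e+00,  2.84367497e-03]), 'contact_force': array([-0.34471899,  0.19005669,  0.90334611]), 'wrist_torque': array([ 0.02720438, -0.03635332,  0.00798991]), 'opening': 0.08522717176578574}
```

View pics/scene0.png

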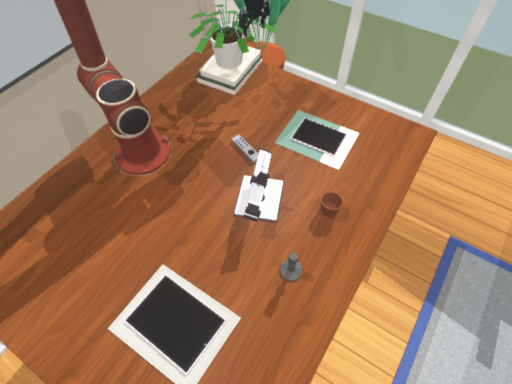

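View pics/top0.png

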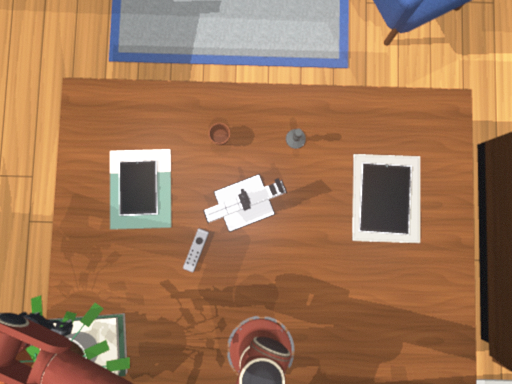

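The white-grey pad (top view about 387,198, the larger sheet) carries the larger tablet, and the green/white magazine (140,189) carries the smaller one. I'll zoom in on the stand (about 245,200) and measure the sizes.

```bash
cat > h.py <<'E'
import numpy as np,cv2
from station import *
from scipy.spatial.transform import Rotation as Ro
def ray(n,u,v):
    c=calibration(n);f=192/np.tan(np.radians(c["vfov"])/2)
    d=c["R"].T@np.array([(u-c["cx"])/f,(v-c["cy"])/f,1]);return -c["R"].T@c["t"],d
def onz(n,u,v,z):
    o,d=ray(n,u,v);return o+d*(z-o[2])/d[2]
def proj(n,X):
    c=calibration(n);f=192/np.tan(np.radians(c["vfov"])/2)
    p=c["R"]@np.asarray(X)+c["t"];return np.array([c["cx"]+f*p[0]/p[2],c["cy"]+f*p[1]/p[2]])
def tri(p,q):
    (o1,d1),(o2,d2)=ray("top",*p),ray("scene",*q)
    s=np.linalg.lstsq(np.c_[d1,-d2],o2-o1,rcond=None)[0];a,b=o1+s[0]*d1,o2+s[1]*d2
    return (a+b)/2,np.linalg.norm(a-b)
E
python3 - <<'E'
from h import *
b=cv2.imread("pics/top0.png");a=cv2.imread("pics/scene0.png")
A=cv2.resize(b[165:240,195:295],(800,600),interpolation=3)
B=cv2.resize(a[145:225,225:295],(525,600),interpolation=3)
cv2.imwrite("pics/c1.png",A);cv2.imwrite("pics/c2.png",B)
for x0,x1 in((90,190),(335,435)):
    g=cv2.cvtColor(b,6)[140:255,x0:x1];m=(g<60).astype(np.uint8)
    k=max(cv2.findContours(m,0,2)[0],key=cv2.contourArea)
    bx=cv2.boxPoints(cv2.minAreaRect(k))+[x0,140];P=[onz("top",*p,.01) for p in bx]
    print([np.linalg.norm(P[i]-P[i+1]).round(3) for i in range(3)],np.mean(P,0))
E
```

```text
[np.float64(0.072), np.float64(0.169), np.float64(0.072)] [0.54862976 0.471998   0.01      ]
[np.float64(0.136), np.float64(0.228), np.float64(0.134)] [ 0.53541867 -0.44361234  0.01      ]
```

View pics/c1.png

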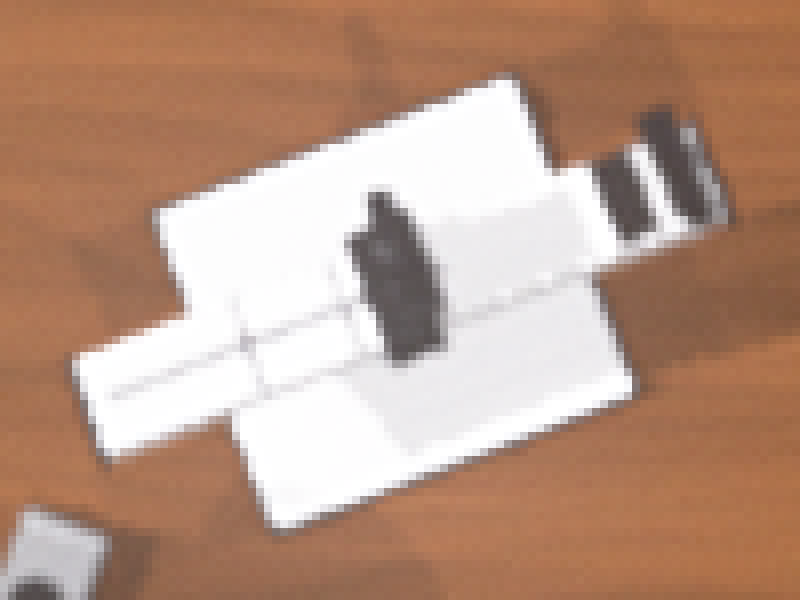

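View pics/c2.png

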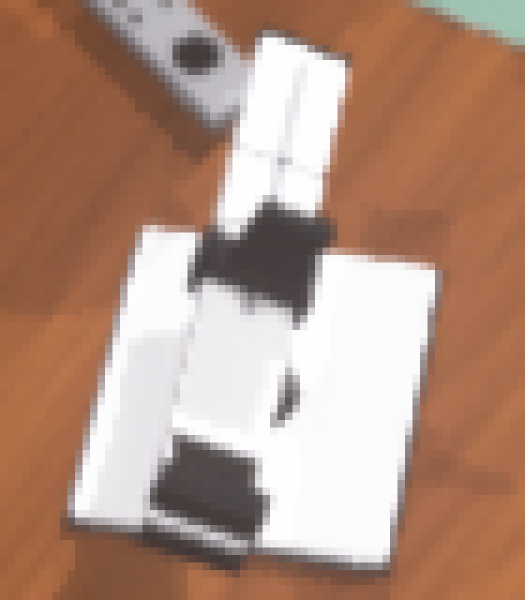

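The tablet on the pad screens at 228 x 136 mm, against 169 x 72 on the magazine. So the large tablet is on the pad and the target is the second line (c1 about 245,345). The spring jaw is near mid-rail, and its tab leans away from the robot. Next is the stand pose.

```bash
cat >> h.py <<'E'
def base():
    b=cv2.imread("pics/top0.png")
    C=np.array([(510,72),(155,208),(275,530),(637,390)])/8.+[195,165]-.5+1/16
    P=np.array([onz("top",*p,.01) for p in C]);return P
P=base();ctr=P.mean(0);ctr[2]=0
v=(P[1]-P[0])+(P[2]-P[3]);yaw=np.arctan2(-v[0],v[1])
def S(x,y,h):
    "stand: x along tilted rail width, y, h above rail face -> world"
    t=.35;l=np.array([x*np.cos(t)+h*np.sin(t),y,.105-x*np.sin(t)+h*np.cos(t)])
    return ctr+Ro.from_euler("z",yaw).apply(l)
def W2S(X):
    l=Ro.from_euler("z",-yaw).apply(np.asarray(X)-ctr);t=.35;l=l-[0,0,.105]
    return np.array([l[0]*np.cos(t)-l[2]*np.sin(t),l[1],l[0]*np.sin(t)+l[2]*np.cos(t)])
def ons(n,u,v,h):
    "pixel onto plane h above rail face, stand coords"
    o,d=ray(n,u,v);a,b=W2S(o),W2S(o+d);return a+(b-a)*(h-a[2])/(b[2]-a[2])
E
python3 - <<'E'
from h import *
print(P,ctr,yaw,[np.linalg.norm(P[i]-P[(i+1)%4]).round(3) for i in range(4)])
c1=lambda u,v:("top",u/8+195-.5+1/16,v/8+165-.5+1/16)
c2=lambda u,v:("scene",u/7.5+225-.43,v/7.5+145-.43)
for nm,p,h in [("railend",c1(75,358),0),("railend",c1(110,460),0),("railend-",c1(692,125),0),("railend-",c1(733,222),0),
 ("L2",c1(247,345),0),("L1",c1(343,307),0),("L2s",c2(281,160),0),("railend s",c2(262,32),0),("s",c2(350,62),0),
 ("tabtop1",c1(370,192),60),("tabtop2",c1(392,192),60),("jaw lo",c1(390,362),7),("jaw lo2",c1(443,347),7)]:
    print(nm,ons(*p,h/1e3).round(4)*1e3)
b=cv2.imread("pics/top0.png")
A=cv2.resize(b[165:240,195:295],(800,600),interpolation=3)
for y in(-.125,-.015,.02,.063,.1375):
    q=[((proj("top",S(x,y,0))-[195,165]+.44)*8).round().astype(int) for x in(-.022,.022)];cv2.line(A,tuple(map(int,q[0])),tuple(map(int,q[1])),(0,255,0),1)
for y in(-.012,0.,.012):
  q=[((proj("top",S(x,y,.06))-[195,165]+.44)*8).round().astype(int) for x in(-.018,.018)];cv2.line(A,tuple(map(int,q[0])),tuple(map(int,q[1])),(0,0,255),1)
cv2.imwrite("pics/c3.png",A)
E
```

```text
[[ 0.61296888  0.02252345  0.01      ]
 [ 0.5479743   0.17831035  0.01      ]
 [ 0.40730706  0.12055301  0.01      ]
 [ 0.47306996 -0.03727736  0.01      ]] [0.51033005 0.07102736 0.        ] 0.3950182659024907 [np.float64(0.169), np.float64(0.152), np.float64(0.171), np.float64(0.152)]
railend [ 20.7 132.6   0. ]
railend [-28.  132.3   0. ]
railend- [  18.9 -142.8    0. ]
railend- [ -28.9 -142.3    0. ]
L2 [-1.9 63.5  0. ]
L1 [-1.5 20.8  0. ]
L2s [-1.7 62.7  0. ]
railend s [-24.6 131.4   0. ]
s [ 20.7 133.3   0. ]
tabtop1 [14.9 -6.7 60. ]
tabtop2 [ 11.4 -14.9  60. ]
jaw lo [-35.1  10.6   7. ]
jaw lo2 [-37.3 -11.8   7. ]
```

View pics/c3.png

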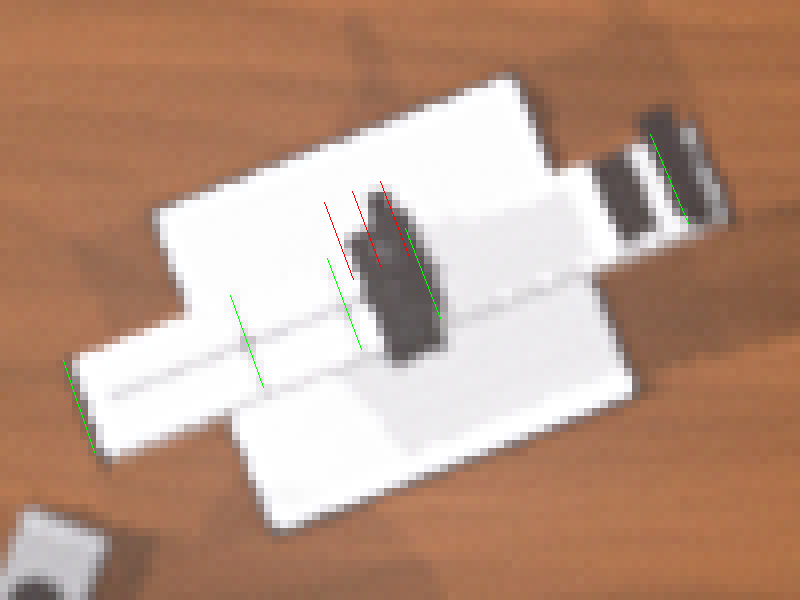

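```bash
cat >> h.py <<'E'
XO=-.002;TAB=-.009
def goal(y,h,x=XO,flip=1):
    p=S(x,y,h);n=S(0,0,1)-S(0,0,0);ys=(S(0,1,0)-S(0,0,0))*flip
    return p,Ro.from_matrix(np.c_[np.cross(ys,-n),ys,-n])
def delta(y,h,flip=1):
    o=get_obs();R=Ro.from_rotvec(o["tool_rot"]);p,G=goal(y,h,flip=flip)
    return R.inv().apply(p-o["tool_pos"])*100,(R.inv()*G).as_rotvec(),p
def rep():
    o=get_obs();print("t",o["t"],"TCP stand mm",(W2S(o["tool_pos"])*1e3).round(1),"F stand",Ro.from_euler("z",-yaw).apply(o["contact_force"]).round(1),"open",round(o["opening"],4),"q",o["q"].round(2))
E
python3 - <<'E'
from h import *
np.set_printoptions(precision=3,suppress=True)
rep()
for f in(1,-1): print(f,delta(TAB,.12,f))
E
```

```text
t 0.1 TCP stand mm [-172.6  638.8   78.8] F stand [-0.2  0.3  0.9] open 0.0852 q [ 1.23  0.05  1.61  0.    1.48 -0.12]
1 (array([-51.871, -42.542,   2.044]), array([ 0.107,  0.338, -0.615]), array([0.55 , 0.078, 0.218]))
-1 (array([-51.871, -42.542,   2.044]), array([ 0.439, -0.139,  2.488]), array([0.55 , 0.078, 0.218]))
```

```bash
python3 -m jog '[[-26,-21,0.5,0.05,0.17,-0.3,0],[-26,-21,0.5,0.05,0.17,-0.3,0],[-26,-21,0.5,0.05,0.17,-0.3,0],[-26,-21,0.5,0.05,0.17,-0.3,0],[-26,-21,0.5,0.05,0.17,-0.3,0],[-26,-21,0.5,0.05,0.17,-0.3,0],[-26,-21,0.5,0.05,0.17,-0.3,0],[-26,-21,0.5,0.05,0.17,-0.3,0]]' 40
python3 -c "
from h import *
rep();print(delta(TAB,.12))"
```

```text
t: 0.77
tool_pos: [0.3429, 0.3487, 0.2332]
tool_rot: [0.111, -2.964, 0.048]
contact_force: [1.2, 0.5, -0.4]
opening: 0.0855
t 0.7667 TCP stand mm [-88.7 320.8 104.1] F stand [ 1.3 -0.  -0.4] open 0.0855 q [ 0.6  -0.17  1.84  0.07  1.63 -1.04]
(array([-18.66182155, -28.56102809,  -1.07627344]), array([ 0.05811111,  0.16836158, -0.31381738]), array([0.55003834, 0.07783215, 0.21841052]))
```

```bash
python3 -m jog '[[-18.7,-28.6,-1.1,0.058,0.168,-0.314,0],[-18.7,-28.6,-1.1,0.058,0.168,-0.314,0],[-18.7,-28.6,-1.1,0.058,0.168,-0.314,0],[-18.7,-28.6,-1.1,0.058,0.168,-0.314,0],[-18.7,-28.6,-1.1,0.058,0.168,-0.314,0],[-18.7,-28.6,-1.1,0.058,0.168,-0.314,0],[-18.7,-28.6,-1.1,0.058,0.168,-0.314,0],[-18.7,-28.6,-1.1,0.058,0.168,-0.314,0]]'
python3 -c "
from h import *
rep();print(delta(TAB,.12))"
```

```text
t: 1.43
tool_pos: [0.544, 0.0851, 0.2185]
tool_rot: [0.549, -2.742, 0.096]
contact_force: [1.2, 0.3, -0.4]
opening: 0.0854
t 1.4333 TCP stand mm [ -4.7   0.  119.1] F stand [ 1.3 -0.1 -0.4] open 0.0854 q [ 0.07  0.12  1.61 -0.11  1.75 -1.89]
(array([-0.26751261, -0.90049804, -0.09086773]), array([ 0.00045909, -0.00033499,  0.00021699]), array([0.55003834, 0.07783215, 0.21841052]))
```

```bash
python3 -m jog '[[-0.3,-0.9,0,0,0,0,0],[-0.3,-0.9,1.4,0,0,0,0],[-0.3,-0.9,2.8,0,0,0,0],[-0.3,-0.9,4.2,0,0,0,0],[-0.3,-0.9,5.6,0,0,0,0],[-0.3,-0.9,7,0,0,0,0],[-0.3,-0.9,8.4,0,0,0,0],[-0.3,-0.9,8.4,0,0,0,0]]'
python3 - <<'E'
from h import *
rep();print(delta(TAB,.034)[:2])
t=get_image("top");s=get_image("scene")
A=cv2.resize(t[165:240,195:295],(400,300),interpolation=3);B=cv2.resize(s[135:215,225:305],(400,400),interpolation=3)
o=np.zeros((400,800,3),np.uint8);o[:300,:400]=A;o[:,400:]=B
cv2.imwrite("pics/c4.png",o[:,:,::-1])
E
```

```text
t: 2.1
tool_pos: [0.5201, 0.067, 0.1346]
tool_rot: [0.549, -2.735, 0.095]
contact_force: [0.2, 0.2, -1.1]
opening: 0.0854
t 2.1 TCP stand mm [-3.2 -7.4 30.4] F stand [ 0.3  0.1 -1.1] open 0.0854 q [ 0.05  0.14  1.74 -0.12  1.61 -1.9 ]
(array([-0.11461355, -0.15598456, -0.36118898]), array([ 0.00234269, -0.00653994,  0.00175971]))
```

View pics/c4.png

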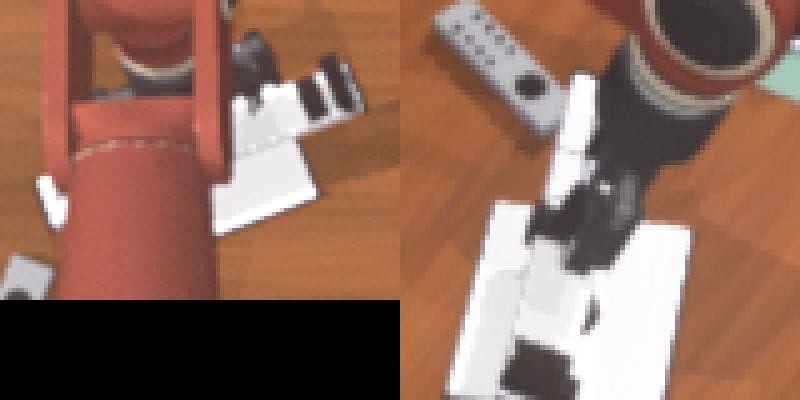

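The fingers straddle the tab in the scene crop (tab about 560,225; one finger at 600,240). I'll rise 4 mm for lip clearance and close.

```bash
python3 -m jog '[[-0.1,-0.15,-0.4,0,0,0,0],[-0.1,-0.15,-0.4,0,0,0,150],[-0.1,-0.15,-0.4,0,0,0,180],[-0.1,-0.15,-0.4,0,0,0,210],[-0.1,-0.15,-0.4,0,0,0,255],[-0.1,-0.15,-0.4,0,0,0,255],[-0.1,-0.15,-0.4,0,0,0,255],[-0.1,-0.15,-0.4,0,0,0,255]]' 50
python3 -c "
from h import *
rep()"
```

```text
t: 2.87
tool_pos: [0.5248, 0.0682, 0.1415]
tool_rot: [0.55, -2.74, 0.09]
contact_force: [-1.7, 6.5, 2.8]
opening: 0.0112
t 2.8667 TCP stand mm [-1.  -8.1 38.5] F stand [0.9 6.7 2.8] open 0.0112 q [ 0.05  0.14  1.72 -0.11  1.62 -1.91]
```

```bash
python3 -m jog '[[0,0.5,0,0,0,0,255],[0,1,0,0,0,0,255],[0,1.6,0,0,0,0,255],[0,2.2,0,0,0,0,255],[0,2.8,0,0,0,0,255],[0,3.4,0,0,0,0,255],[0,4,0,0,0,0,255],[0,4,0,0,0,0,255]]'
python3 -c "
from h import *
rep();print(delta(TAB+.078,.0385))"
```

```text
t: 3.53
tool_pos: [0.51, 0.1035, 0.1415]
tool_rot: [0.55, -2.741, 0.099]
contact_force: [2.1, -8.1, -1.7]
opening: 0.0115
t 3.5333 TCP stand mm [-1.1 30.1 38.5] F stand [-1.2 -8.3 -1.7] open 0.0115 q [ 0.11  0.12  1.74 -0.1   1.62 -1.85]
(array([ 0.08796517,  3.89281988, -0.00661763]), array([-0.00111854, -0.00152965,  0.00101547]), array([0.49422797, 0.13907094, 0.14185165]))
```

```bash
python3 -m jog '[[0,0.6,0,0,0,0,255],[0,1.2,0,0,0,0,255],[0,1.8,0,0,0,0,255],[0,2.4,0,0,0,0,255],[0,3,0,0,0,0,255],[0,3.5,0,0,0,0,255],[0,3.9,0,0,0,0,255],[0,3.9,0,0,0,0,255]]'
python3 - <<'E'
from h import *
rep()
t=get_image("top");s=get_image("scene");cv2.imwrite("pics/t5.png",t[:,:,::-1]);cv2.imwrite("pics/s5.png",s[:,:,::-1])
A=cv2.resize(t[175:235,190:240],(375,450),interpolation=3);B=cv2.resize(s[140:190,240:280],(400,500),interpolation=3)
o=np.zeros((500,780,3),np.uint8);o[:450,:375]=A;o[:,380:]=B
cv2.imwrite("pics/c5.png",o[:,:,::-1])
E
```

```text
t: 4.2
tool_pos: [0.4959, 0.137, 0.1414]
tool_rot: [0.55, -2.742, 0.109]
contact_force: [4.0, -10.2, -1.0]
opening: 0.0109
t 4.2 TCP stand mm [-1.2 66.4 38.4] F stand [ -0.2 -11.   -1. ] open 0.0109 q [ 0.17  0.11  1.75 -0.09  1.62 -1.79]
```

View pics/c5.png

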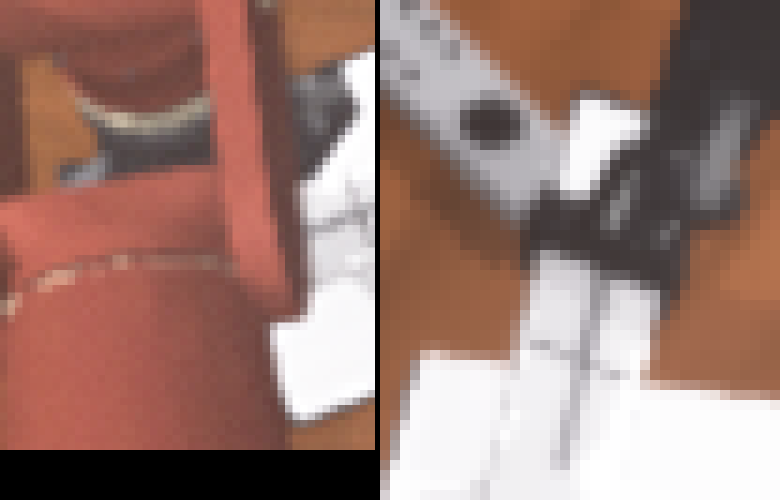

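In the scene crop the jaw's lower edge (about 600,270) is well past the first line (580,357). The second line is hidden under the jaw. I'll measure travel from the jaw edge, before against now.

```bash
cat >> h.py <<'E'
def edge(im,y0,y1,h):
    g=cv2.GaussianBlur(cv2.cvtColor(im,6),(0,0),.6).astype(np.float32);out=[]
    ys=np.arange(y0,y1,.00025)
    for x in np.arange(-.016,.0161,.004):
        q=np.array([proj("scene",S(x-.002,y,h)) for y in ys],np.float32)
        v=cv2.remap(g,q[:,:1],q[:,1:],1).ravel()
        lo,hi=v.min(),np.median(v[:30]);i=np.argmax(v<(lo+hi)/2);out.append(ys[i]*1e3)
    return np.round(out,1)
E
python3 - <<'E'
from h import *
for h in(.013,.019):
    a=edge(cv2.imread("pics/scene0.png"),-.06,.0,h);b=edge(cv2.imread("pics/s5.png"),.025,.075,h)
    print(h,a,b,b-a,np.median(b-a))
E
```

```text
Traceback (most recent call last):
  File "h.py", line 45, in edge
    q=np.array([proj("scene",S(x-.002,y,h)) for y in ys],np.float32)
                ~~~~^^^^^^^^^^^^^^^^^^^^^^^
  File "h.py", line 10, in proj
    c=calibration(n);f=192/np.tan(np.radians(c["vfov"])/2)
ValueError: time passes only in moves, steps and waits
```

```bash
sed -i 's/^from station import \*/from station import get_obs,get_image,finish_job\nimport station,functools\ncalibration=functools.cache(station.calibration)/' h.py
python3 - <<'E'
from h import *
rep()
for h in(.013,.019):
    a=edge(cv2.imread("pics/scene0.png"),-.06,.0,h);b=edge(cv2.imread("pics/s5.png"),.025,.075,h)
    print(h,a,b,b-a,np.median(b-a))
E
```

```text
t 4.3 TCP stand mm [-1.2 66.1 38.4] F stand [ -0.1 -11.6  -0.9] open 0.0111 q [ 0.17  0.11  1.75 -0.09  1.62 -1.79]
0.013 [-24.2 -24.  -25.  -26.5 -26.2 -24.7 -24.5 -25.  -25.2] [48.5 49.  48.8 47.8 47.3 48.  48.5 48.  48. ] [72.7 73.  73.8 74.3 73.5 72.7 73.  73.  73.2] 73.0
0.019 [-28.2 -28.2 -29.5 -31.2 -29.7 -28.7 -29.  -29.  -30.7] [44.3 44.5 43.8 43.3 43.3 43.8 44.  43.8 44.3] [72.5 72.7 73.3 74.5 73.  72.5 73.  72.8 75. ] 73.0
```

```bash
python3 -m jog '[[0,0.4,0,0,0,0,255],[0,0.6,0,0,0,0,255],[0,0.75,0,0,0,0,255],[0,0.75,0,0,0,0,255],[0,0.75,0,0,0,0,255],[0,0.75,0,0,0,0,255]]'
python3 - <<'E'
from h import *
rep()
s=get_image("scene")[:,:,::-1].copy();cv2.imwrite("pics/s6.png",s)
for h in(.013,.019):
    a=edge(cv2.imread("pics/scene0.png"),-.06,.0,h);b=edge(s,.025,.08,h)
    print(h,b,b-a,np.median(b-a))
rep()
E
```

```text
t: 4.8
tool_pos: [0.4943, 0.1408, 0.1414]
tool_rot: [0.548, -2.743, 0.118]
contact_force: [4.0, -11.2, -1.4]
opening: 0.0111
t 4.8 TCP stand mm [-1.2 70.5 38.4] F stand [ -0.6 -11.9  -1.4] open 0.0111 q [ 0.18  0.1   1.76 -0.09  1.62 -1.78]
0.013 [50.  50.3 50.5 50.  50.3 50.8 50.8 50.5 49.8] [74.2 74.3 75.5 76.5 76.5 75.5 75.3 75.5 75. ] 75.5
0.019 [45.5 46.  46.  45.5 46.3 46.3 46.3 46.  45.8] [73.7 74.2 75.5 76.7 76.  75.  75.3 75.  76.5] 75.3
t 4.85 TCP stand mm [-1.2 70.5 38.4] F stand [ -1.3 -12.4  -1.1] open 0.0112 q [ 0.18  0.1   1.76 -0.09  1.62 -1.78]
```

The visible edge is really the foot on the rail (h=0), so it can be read absolutely on the rail plane. I'll measure it at h=0 with line 1 as reference, and take one look.

Run:
```python
from h import *
o=get_obs();p,G=goal(.07,.0385);print("tilt err",(Ro.from_rotvec(o["tool_rot"]).inv()*G).as_rotvec().round(3))
for n in("scene0","s5","s6"):
    y0=-.06 if n=="scene0" else .025
    e=edge(cv2.imread(f"pics/{n}.png"),y0,y0+.07,0.);print(n,e,np.median(e))
s=cv2.imread("pics/s6.png");g=cv2.GaussianBlur(cv2.cvtColor(s,6),(0,0),.5).astype(np.float32)
ys=np.arange(.008,.034,.0005);L=[]
for x in(-.014,-.011,-.008,.005,.008,.011,.014):
    q=np.array([proj("scene",S(x-.002,y,0)) for y in ys],np.float32);v=cv2.remap(g,q[:,:1],q[:,1:],1).ravel();w=np.clip(np.median(v)-v-3,0,None);L.append((w*ys).sum()/max(w.sum(),1e-6)*1e3)
print("line1",np.round(L,1))
k=12;B=cv2.resize(s[140:188,240:290],None,fx=k,fy=k,interpolation=3)
for y,c in((.02,(0,255,0)),(.063,(0,0,255))):
    q=[tuple(int(a) for a in (proj("scene",S(x,y,0))-[240,140]+.5)*k) for x in(-.04,-.024,.02,.035)]
    cv2.line(B,q[0],q[1],c,1);cv2.line(B,q[2],q[3],c,1)
cv2.imwrite("pics/c6.png",B)
```

```text
tilt err [-0.015 -0.001 -0.003]
scene0 [-15.2 -14.7 -15.  -16.2 -18.  -16.5 -15.5 -15.5 -15.7] -15.5
s5 [58.3 59.  59.  58.3 57.5 57.5 58.3 58.3 57.8] 58.3
s6 [60.3 60.3 60.5 60.5 60.  60.5 61.  60.8 60.3] 60.5
line1 [20.6 20.4 19.7 19.8 18.5 18.7 19.5]
```

View pics/c6.png

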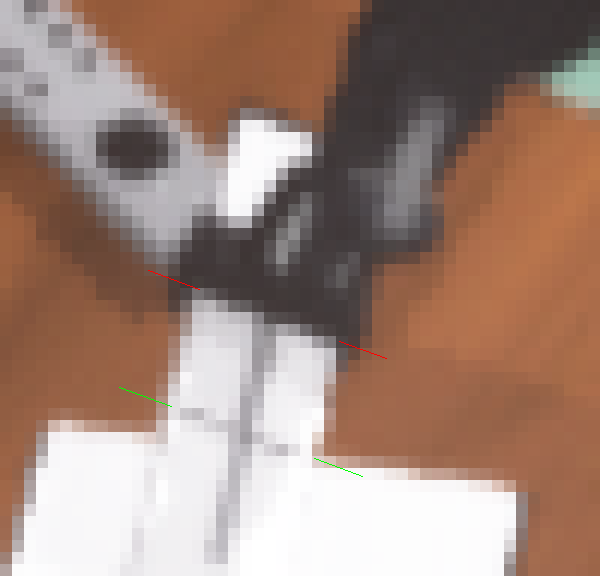

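```bash
python3 -m jog '[[0,0.4,0,0,0,0,255],[0,0.45,0,0,0,0,255],[0,0.45,0,0,0,0,255],[0,0.45,0,0,0,0,255],[0,0.45,0,0,0,0,255],[0,0.45,0,0,0,0,255]]'
cat > m.py <<'E'
from h import *
rep()
M=[]
for i in range(4):
    s=get_image("scene")[:,:,::-1].copy();M.append(edge(s,.025,.095,0.))
cv2.imwrite("pics/s7.png",s)
print(np.mean(M,0).round(1),np.median(M));rep()
E
python3 m.py
```

```text
t: 5.35
tool_pos: [0.4937, 0.1422, 0.1415]
tool_rot: [0.547, -2.745, 0.127]
contact_force: [3.6, -11.6, -1.1]
opening: 0.0113
t 5.35 TCP stand mm [-1.2 72.1 38.4] F stand [ -1.2 -12.1  -1.1] open 0.0113 q [ 0.18  0.1   1.76 -0.09  1.62 -1.77]
[61.3 60.7 61.3 61.3 60.4 61.  61.5 61.8 61.3] 61.3
t 5.55 TCP stand mm [-1.2 72.1 38.4] F stand [ -0.2 -11.6  -0.7] open 0.0112 q [ 0.18  0.1   1.76 -0.09  1.62 -1.77]
```

```bash
python3 -m jog '[[0,0.4,0,-0.02,0,0,255],[0,0.45,0,-0.02,0,0,255],[0,0.45,0,-0.02,0,0,255],[0,0.45,0,-0.02,0,0,255],[0,0.45,0,-0.02,0,0,255],[0,0.45,0,-0.02,0,0,255]]'
python3 m.py; python3 -c "
from h import *
o=get_obs();p,G=goal(.07,.0385);print((Ro.from_rotvec(o['tool_rot']).inv()*G).as_rotvec().round(3))"
```

```text
t: 6.05
tool_pos: [0.4934, 0.1431, 0.1415]
tool_rot: [0.542, -2.744, 0.111]
contact_force: [4.9, -11.2, -1.5]
opening: 0.0115
t 6.05 TCP stand mm [-1.2 73.  38.4] F stand [  0.3 -12.2  -1.5] open 0.0115 q [ 0.18  0.1   1.76 -0.08  1.62 -1.77]
[62.5 62.3 61.8 61.3 60.5 61.4 62.4 62.5 62.5] 62.3
t 6.25 TCP stand mm [-1.2 73.  38.4] F stand [ -0.4 -13.1  -0.7] open 0.0113 q [ 0.18  0.1   1.76 -0.08  1.62 -1.77]
[-0.009 -0.001 -0.007]
```

Image now reads 62.3 (travel about 77.8), but TCP travel suggests up to 3 mm more. I'll check for creep by holding for 1 s with camera calls.

Run:
```python
from h import *
E=[]
for i in range(20):
    s=get_image("scene")[:,:,::-1].copy();E.append(np.median(edge(s,.025,.095,0.)))
print(np.round(E,1));rep()
cv2.imwrite("pics/s8.png",s)
# outer end of jaw foot (y=face+26) seen on rail, and far rail end, before/after
o=cv2.imread("pics/scene0.png")
for n,im,y0 in(("before",o,0.),("now",s,.08)):
    g=cv2.cvtColor(im,6).astype(np.float32);ys=np.arange(y0-.02,.1375,.0005)
    for x in(-.018,-.014,-.01):
        q=np.array([proj("scene",S(x-.002,y,0)) for y in ys],np.float32);v=cv2.remap(g,q[:,:1],q[:,1:],1).ravel()
        d=np.where(v<130)[0];print(n,x,"dark->white at",[round(ys[i]*1e3,1) for i in d if i+1<len(v) and v[i+1]>=130])
k=12;B=cv2.resize(s[140:188,240:290],None,fx=k,fy=k,interpolation=3)
for y,c in((.063,(0,0,255)),):
    q=[tuple(int(a) for a in (proj("scene",S(x,y,0))-[240,140]+.5)*k) for x in(-.04,-.024,.02,.035)]
    cv2.line(B,q[0],q[1],c,1);cv2.line(B,q[2],q[3],c,1)
cv2.imwrite("pics/c8.png",B)
```

```text
[62.3 62.3 62.3 62.3 62.3 62.3 62.3 62.3 62.3 62.3 62.3 62.3 62.3 62.3
 62.3 62.3 62.3 62.3 62.3 62.3]
t 7.25 TCP stand mm [-1.1 73.  38.4] F stand [  0.2 -13.5  -1.4] open 0.0112 q [ 0.18  0.1   1.76 -0.08  1.62 -1.77]
before -0.018 dark->white at [np.float64(10.5)]
before -0.014 dark->white at [np.float64(10.0)]
before -0.01 dark->white at [np.float64(14.5)]
now -0.018 dark->white at [np.float64(92.0)]
now -0.014 dark->white at [np.float64(92.5)]
now -0.01 dark->white at [np.float64(97.5)]
```

View pics/c8.png

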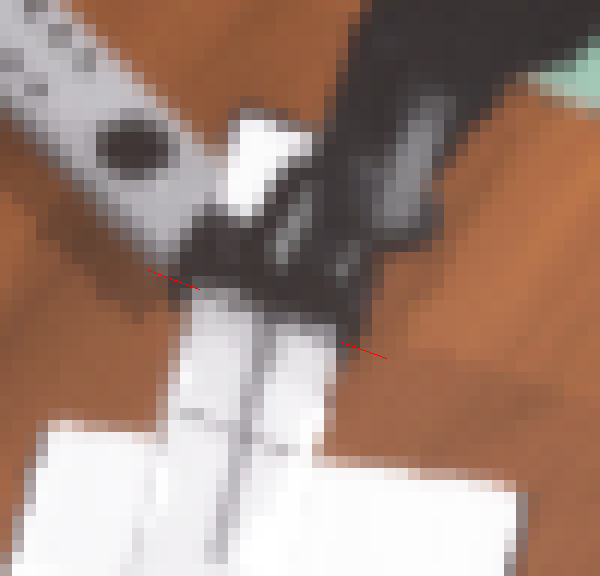

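Readings are steady, but the outer foot edge (about 92) suggests roughly 81 mm travel. The line itself may be darkening the inner edge. I'll compare both edges and the profile across the saved frames.

Run:
```python
from h import *
ims={n:cv2.cvtColor(cv2.imread(f"pics/{n}.png"),6).astype(np.float32) for n in("scene0","s5","s6","s8")}
def prof(g,x,ys):
    q=np.array([proj("scene",S(x-.002,y,0)) for y in ys],np.float32);return cv2.remap(g,q[:,:1],q[:,1:],1).ravel()
xs=np.r_[-.016:-.006:.001]; xi=np.r_[-.016:-.004:.001,.006:.016:.001]
for n,g in ims.items():
    t0=dict(scene0=0,s5=.074,s6=.0765,s8=.079)[n]
    ys=np.arange(t0,min(t0+.03,.132),.0005);o=[]
    for x in(-.02,-.018,-.016,-.014,-.012):
        v=prof(g,x,ys);d=np.where(v<(v.min()+v.max())/2)[0];o.append(ys[d[-1]]*1e3)
    ys=np.arange(t0-.033,t0-.003,.0015);v=np.mean([prof(g,x,ys) for x in xi],0)
    print(n,"outer",np.round(o,1));print(dict(zip((ys*1e3).round(1).tolist(),v.round().astype(int).tolist())))
g=ims["s8"];ys=np.arange(.010,.030,.0015);print("line1",dict(zip((ys*1e3).round(1).tolist(),np.mean([prof(g,x,ys) for x in xi],0).round().astype(int).tolist())))
g=ims["scene0"];ys=np.arange(.053,.073,.0015);print("line2",dict(zip((ys*1e3).round(1).tolist(),np.mean([prof(g,x,ys) for x in xi],0).round().astype(int).tolist())))
```

```text
scene0 outer [12.5 12.  11.5 11.5 12.5]
{-33.0: 238, -31.5: 238, -30.0: 238, -28.5: 238, -27.0: 237, -25.5: 236, -24.0: 234, -22.5: 231, -21.0: 224, -19.5: 214, -18.0: 198, -16.5: 175, -15.0: 146, -13.5: 117, -12.0: 93, -10.5: 79, -9.0: 71, -7.5: 69, -6.0: 68, -4.5: 68}
s5 outer [85.5 85.5 85.5 86.5 87.5]
{41.0: 228, 42.5: 226, 44.0: 224, 45.5: 221, 47.0: 219, 48.5: 218, 50.0: 217, 51.5: 215, 53.0: 210, 54.5: 202, 56.0: 188, 57.5: 167, 59.0: 140, 60.5: 111, 62.0: 88, 63.5: 73, 65.0: 65, 66.5: 61, 68.0: 60, 69.5: 60}
s6 outer [90.5 90.5 90.  91.  93. ]
{43.5: 229, 45.0: 227, 46.5: 224, 48.0: 222, 49.5: 219, 51.0: 218, 52.5: 216, 54.0: 214, 55.5: 208, 57.0: 199, 58.5: 183, 60.0: 159, 61.5: 130, 63.0: 103, 64.5: 83, 66.0: 70, 67.5: 63, 69.0: 60, 70.5: 59, 72.0: 59}
s8 outer [94.  93.5 93.5 93.5 95.5]
{46.0: 227, 47.5: 224, 49.0: 222, 50.5: 219, 52.0: 217, 53.5: 215, 55.0: 211, 56.5: 204, 58.0: 195, 59.5: 180, 61.0: 161, 62.5: 144, 64.0: 129, 65.5: 114, 67.0: 96, 68.5: 80, 70.0: 69, 71.5: 63, 73.0: 60, 74.5: 59}
line1 {10.0: 242, 11.5: 241, 13.0: 239, 14.5: 234, 16.0: 227, 17.5: 218, 19.0: 211, 20.5: 212, 22.0: 221, 23.5: 230, 25.0: 236, 26.5: 237, 28.0: 237, 29.5: 237}
line2 {53.0: 254, 54.5: 254, 56.0: 253, 57.5: 252, 59.0: 249, 60.5: 246, 62.0: 244, 63.5: 245, 65.0: 248, 66.5: 251, 68.0: 253, 69.5: 254, 71.0: 254, 72.5: 254}
```

The kink at 63–65 in the last frame is line 2 just uncovered, so the jaw is about 3 mm past it. Outer edge and TCP agree: 74/74.4, 78.5/78.6 and 81.7/81.1. I'll ease back to TCP y of about 70.2.

```bash
python3 -m jog '[[0,0.28,0,-0.01,0,0,255],[0,0.2,0,-0.01,0,0,255],[0,0.12,0,-0.01,0,0,255],[0,0.08,0,-0.01,0,0,255],[0,0.08,0,-0.01,0,0,255],[0,0.08,0,-0.01,0,0,255]]'
cat > e.py <<'E'
from h import *
rep()
for i in range(4): s=get_image("scene")[:,:,::-1].copy()
import sys;cv2.imwrite(f"pics/{sys.argv[1]}.png",s)
g=cv2.cvtColor(s,6).astype(np.float32)
def prof(x,ys):
    q=np.array([proj("scene",S(x-.002,y,0)) for y in ys],np.float32);return cv2.remap(g,q[:,:1],q[:,1:],1).ravel()
ys=np.arange(.079,.109,.0005);o=[]
for x in(-.02,-.018,-.016,-.014,-.012):
    v=prof(x,ys);d=np.where(v<(v.min()+v.max())/2)[0];o.append(ys[d[-1]]*1e3)
ys=np.arange(.05,.075,.00025);v=np.mean([prof(x,ys) for x in np.r_[-.016:-.004:.001,.006:.016:.001]],0)
print("outer travel",np.round(np.array(o)-[12.5,12,11.5,11.5,12.5],1),"inner(93) travel",ys[np.argmax(v<93)]*1e3+12)
rep()
E
python3 e.py s9
```

```text
t: 7.75
tool_pos: [0.4944, 0.1406, 0.1415]
tool_rot: [0.539, -2.745, 0.108]
contact_force: [4.5, -11.5, -1.2]
opening: 0.0115
t 7.75 TCP stand mm [-1.2 70.4 38.4] F stand [ -0.3 -12.3  -1.2] open 0.0115 q [ 0.18  0.1   1.75 -0.08  1.62 -1.77]
outer travel [78.  78.5 79.  79.5 81. ] inner(93) travel 75.75000000000001
t 7.95 TCP stand mm [-1.2 70.4 38.4] F stand [  0.  -11.7  -1.2] open 0.0111 q [ 0.18  0.1   1.75 -0.08  1.62 -1.77]
```

```bash
python3 -c "
from h import *
a,b=[cv2.imread(f'pics/{n}.png').astype(int) for n in('scene0','s9')]
for n,(x,y,w,h) in dict(padtab=(105,262,140,120),magtab=(275,108,85,60),votive=(318,190,26,28),candle=(276,248,30,36),remote=(230,132,25,22)).items(): print(n,(np.abs(a-b)[y:y+h,x:x+w].max(2)>60).sum())
rep();finish_job()"
```

```text
padtab 0
magtab 740
votive 0
candle 0
remote 0
t 7.95 TCP stand mm [-1.2 70.4 38.4] F stand [  0.  -11.7  -1.2] open 0.0111 q [ 0.18  0.1   1.75 -0.08  1.62 -1.77]
the job is handed in; nothing more can be done
```

The large tablet is the one on the pad, so I pulled the spring jaw to the second line. I handed the job in at 7.95 s with the fingers still gripping the tab at 50 N. The jaw stayed gripped throughout. I overshot the line by about 3 mm at first and eased it back under grip.

**Jaw position:** my last checks did not fully agree. The line calls for 78 mm of travel.

| Check | Travel read |
|---|---|
| Arm position | about 78.5 mm |
| Outer edge of the jaw's foot | about 79 mm (78–81) |
| Inner edge of the jaw | 75.75 mm |

I gave the inner-edge reading less weight because the dark line next to the jaw seems to pull it low. The error is probably 1–2 mm at most. The pull on the tool was about 12 N, as expected at that line. In a 1 s hold about 3 mm farther out, the jaw did not creep.

**Other things on the console:** the picture comparison showed no change at the pad and its tablet, the votive, the candlestick or the remote. The magazine area did differ (740 pixels). I think that is the arm or its shadow, since the arm never went near that tablet at low height, but I did not check it with a picture.

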